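# Close the stained-glass panel jig: bar over its pin, then against the stop

### The job

Close the jig around the leaded-glass panel: pick up the loose metal bar by its wooden grip and ease its hole over the jig's short locating pin until the bar lies flat on the board, with the free end still swung away from the stop post by about 20 degrees, on the side away from the panel. Then swing the bar about the pin until its edge rests against the stop post, and let go. The pin's exact place is not known, so feel for it: work gently, never pressing hard or dropping the bar, and leave the other things on the bench alone.

Things in the scene. Friction and masses are not known exactly. Their poses are not given: they have to be found in the camera images.
- bar_grip (a point): Centre of the wooden grip rib on the loose aluminium bar (180 mm long in its x, 40 wide in y, 10 thick, about 0.25 kg). Rib: 44 mm long (x), 18 mm wide (y, pinch it so), 10 to 40 mm above the bar's underside; this point is 25 mm above the underside, 65 mm from the bar's -x end, 115 mm from its +x end. Bar's z up. It starts flat on the bench (z = 0), grip up.
- bar_hole (a point): Centre of the bar's one round through hole, diameter 15.5 mm, at the level of the bar's underside; it lies 40 mm from the grip towards the bar's -x end. Axes as the bar.
- jig: Fixed plywood jig board 280 x 260 x 18 mm, origin at the centre of its underside on the bench, x along the 280 mm side. On its +y half lies a leaded amber and green glass panel 4 mm high, with 10 mm high aluminium fences on its +y and -x sides; the bar closes the -y side, lying nearly along the jig's x, hole end at -x.
- pin_spot (a point): Middle of the dark round pocket in the top face of the jig board (18 mm above the bench) from which the locating pin rises; axes as the jig. The steel pin, 12 mm in diameter, rises 9 mm above the board, its top edge chamfered by 1.2 mm. It is firmly clamped but adjustable: its axis may stand up to 6 mm from this point along the jig's x and up to 6 mm along its y. Jig-frame position (-80, -45) mm.
- stop_post (a point): Foot of the axis, on the board's top face, of the fixed round steel stop post, 16 mm in diameter, 23.5 mm high; axes as the jig. Jig-frame position (60, -17) mm: 140 mm along x and 28 mm along y from pin_spot. The bar's +y long edge rests against it when the bar is closed, touching near the bar's +x end; the bar swings to it counter-clockwise seen from above.
- hammer_mark (a point): Bystander: hammer 260 mm long lying on the bench.
- dish_mark (a point): Bystander: small white dish of nails, 88 mm across, 24 mm high.
- jar_mark (a point): Bystander: amber glass jar with black cap, 56 mm across, 75 mm high.
Things that resemble listed ones, but are neither listed nor needed, are in the scene too. Of the things like the part that bears bar_grip, leave any that is green, purple or red; of the rest the larger one is meant.

How it is judged:
On the way, in this order (a step that is already met when the one before it is completed fails the run):
1. the bar lies flat on the board with its hole over the pin, its edge still at least 12 mm clear of the stop post, on the side away from the panel (horizontal distance between bar_hole and pin_spot below 0.0115 m and z of bar_hole in the frame of pin_spot below 0.002 m and angle between bar_grip's own z axis and vertical below 0.03 rad and y of stop_post in the frame of bar_grip above 0.04 m), for 0.2 s.
2. the bar's edge has been swung against the stop post (gap under 2 mm) (horizontal distance between bar_hole and pin_spot below 0.0115 m and z of bar_hole in the frame of pin_spot below 0.002 m and angle between bar_grip's own z axis and vertical below 0.03 rad and y of stop_post in the frame of bar_grip between 0.025 and 0.03 m), for 0.2 s.
At the end, for the whole second after the job is handed in: The bar lies flat on the jig board (underside within 2 mm of it, tilt under 0.03 rad), its hole over the pin (hole centre within 11.5 mm of pin_spot, which at this height is possible only with the pin in the hole), its +y edge within 2 mm of the stop post near its free end, let go and at rest (all of step 2 and x of stop_post in the frame of bar_grip above 0.08 m and linear speed of bar below 0.01 m/s); the robot touches nothing.
It fails at once if the bar is pressed, pushed or dropped against the jig with more than 60 N (contact force between bar and jig above 60 N).
It fails at once if the hammer is disturbed (moved more than 15 mm) (distance of hammer_mark from where it was at the start of the episode above 0.015 m).
It fails at once if the dish is disturbed (moved more than 15 mm) (distance of dish_mark from where it was at the start of the episode above 0.015 m).
It fails at once if the jar is disturbed (moved more than 15 mm) (distance of jar_mark from where it was at the start of the episode above 0.015 m).
It also fails if it takes over 72 s, if anything falls off the work surface, if the arm or the gripper's body presses on something with over 40 N, if the wrist force passes 120 N, or if a joint passes its speed limit or range.

### The arm

A 7-joint arm with a two-finger parallel gripper is mounted at the origin on the work surface. World frame = base frame: x ahead of the robot, y to its left, z up, the work surface at z = 0. Lengths are in m, angles in rad, forces in N, time in s.
With the tool pointing down it reaches from about 0.4 to 0.875 m from the base axis. Payload 19.3 kg.
Tool frame: the origin (TCP) lies midway between the tips of the shut fingers; the grasp point (between the pads) lies 19 mm behind it; z points along the fingers, y is the direction in which the jaws open and shut (so a half turn about z gives the same grasp; the last joint's range is limited). The gripper opens to 85 mm and grips with 20 to 120 N. Pads are 22 mm wide; open, the fingers measure 114 mm over their backs; the gripper's body (76 mm by 85 mm) begins 54 mm behind the grasp point. The pads swing forward as they close: fully open they stand 13 mm farther back than shut.
Start: joints at [1.043, 0.521, -0.036, 1.599, 0.021, 1.021, -0.113], TCP at [0.276, -0.561, 0.231] pointing down, gripper open.
Joint ranges: [-2.91, 2.91], [-0.3, 2.13], [-1.5, 1.42], [0.17, 2.43], [-1.26, 4.41], [0.16, 1.93], [-2.52, 2.52]. Speed limits (rad/s): [1.89, 1.89, 2.39, 2.39, 3.01, 3.01, 3.01].

### API

Orientations are given as [roll, pitch, yaw] about the fixed x, y, z axes, in that order (R = Rz(yaw) Ry(pitch) Rx(roll)).
In Python, from workcell import telemetry, cams, workorder gives the robot as it stands. The module is installed in compiled form; this text tells all that it offers.
- The arm moves only by the tool apply_moves, never from a script. Its argument "steps" is a list of rows, each a list of 4 numbers: the shift along the tool's x, y, z in cm, then the turn about the tool's z in rad. A call has exactly 10 rows; each row is the pose to reach, as a shift and turn from the pose commanded when the call began, along the tool's axes at that moment; what a row does not reach only later rows make up. A row lasts 1/12 s, in which the tool goes at most 41.7 mm and 7.16 degrees, less where a joint would pass 70% of its speed; a pose out of reach is approached as far as the arm can. A call with a gripper value outside its range is refused whole. "claw" is the closure, from 0 (fully open) to 1 (shut), set as the call begins (left out, the last holds). The fingers move at their own pace and stop on an object; "force" is the grip in N (left out, the last holds). Time passes only in rows, so rows that repeat a pose let the fingers close, or fill a call up. It gives the time, the measured TCP pose, the force and the opening at its end, in the units of the state.
- telemetry.observe(): the state, without advancing time (a new reading comes with each control period).
- cams.grab_frame(name): name is "scene" or "side" or "wrist"; returns a dict with "color" (420x560x3 uint8, red, green, blue), "mtx" (3x3 intrinsics, pixels), "k1" (the pictures are not rectified: a ray, as slopes to the right and down, at radius r is drawn at 1 + k1 r^2 times it, then the intrinsics apply), "eye" and "orientation" of the camera in the world; the wrist camera has in their place "T_tool_cam" (4x4, takes a point from camera to tool coordinates, whose origin is the TCP and whose axes are the flange's). Camera axes: x right, y down, z forward; pixel columns grow to the right and rows downward; lengths in m; the calibration is good to about 2 mm. A picture is of the moment at which its call begins: read the wrist's pose just before it. There is no depth.
- workorder.job_done(): hands the job in, once; it reports no verdict.
Trained networks look in the newest picture that a camera, given by its name, has taken for a name from the list of things; names that differ only in an ending like _2 or _b are one class to them, and where a whole thing is asked for, a point or a joint stands for the part that bears it (a point fixed in the world has none). Each returns a list of dicts, best first, with "score" (0 to 1); they miss things now and then, are a little off and sometimes report something else, mostly with a low value. They report only what shows in the picture. A call takes as long as a camera call. They do not tell look-alikes from the thing itself.
- cams.find_in(camera, name): "box" ([left, top, width, height] in pixels, round what is visible of it).
- cams.pinpoint(camera, name): "uv" ([column, row] in pixels: a listed point, or the origin of a listed thing).
The state is a dict: "clock": time; "qpos": joint angles; "qd": joint speeds; "joint_efforts": joint torques, N m; "position": TCP position; "tool_rot": TCP orientation; "force": force on the tool from outside, world axes, zero at the start; "moment": the same for the moment, N m; "grip_width": finger opening in m.
Only numpy, scipy, OpenCV 4.12 (cv2) and the standard library are available. Lean on these libraries where they do the work, as an engineer would, in place of code of your own. Each camera call takes 0.05 s, during which the arm holds its last target. There are 200 camera calls.

## Working session

There is one attempt and no reset: what is moved stays moved. The work goes in short steps, Python scripts to look and compute and a tool call to move; the robot and the scene stay as the last step left them, time stands still between calls to the robot, and variables do not carry over. Pictures are saved under pics/ and viewed, about 8 in all and at most 12, crops included, and the job is handed in when it is done.

Besides the shell and the picture viewer there is one more tool, called after ">>>" in YAML: its name, and indented under it one key for each argument. apply_moves: Moves the arm, as the interface text tells. Its arguments: {"type":"object","properties":{"steps":{"type":"array"},"claw":{"type":"number"},"force":{"type":"number"}},"required":["steps"]}

```bash
mkdir -p pics
cat > h.py <<'E'
import numpy as np,cv2
from scipy.spatial.transform import Rotation as R
from workcell import telemetry,cams,workorder
def rot(o):
    o=np.array(o,float)
    return o if o.shape==(3,3) else (R.from_quat(o).as_matrix() if o.size==4 else R.from_euler('xyz',o).as_matrix())
def grab(n,save=None):
    s=telemetry.observe(); f=cams.grab_frame(n)
    if n=='wrist':
        T=np.eye(4);T[:3,:3]=rot(s['tool_rot']);T[:3,3]=s['position'];T=T@np.array(f['T_tool_cam'])
        f['E'],f['Rm']=T[:3,3],T[:3,:3]
    else: f['E'],f['Rm']=np.array(f['eye']),rot(f['orientation'])
    if save: cv2.imwrite(save,f['color'][:,:,::-1])
    return f
def und(f,uv):
    K=np.array(f['mtx']);p=np.array([(uv[0]-K[0,2])/K[0,0],(uv[1]-K[1,2])/K[1,1]]);q=p.copy()
    for _ in range(30): q=p/(1+f['k1']*(q@q))
    return q
def toz(f,uv,z):
    d=f['Rm']@np.append(und(f,uv),1);return f['E']+d*(z-f['E'][2])/d[2]
def proj(f,P):
    c=f['Rm'].T@(np.array(P)-f['E']);q=c[:2]/c[2];q=q*(1+f['k1']*(q@q));K=np.array(f['mtx'])
    return np.array([K[0,0]*q[0]+K[0,2],K[1,1]*q[1]+K[1,2]])
E
python3 - <<'E'
from h import *
s=telemetry.observe();print({k:np.round(v,3) for k,v in s.items()})
Z=dict(bar_grip=.025,bar_hole=0.01,jig=0,pin_spot=.018,stop_post=.018,hammer_mark=.01,dish_mark=0.01,jar_mark=.04)
ims=[]
for n in ('scene','side'):
    f=grab(n,'pics/%s0.png'%n);print(n,f['E'],f['orientation'],f['k1'])
    for k,z in Z.items():
        for r in cams.pinpoint(n,k)[:4]: print(k,round(r['score'],2),np.round(r['uv'],1),np.round(toz(f,r['uv'],z),3))
f=grab('wrist','pics/wrist0.png');print(f['T_tool_cam'],f['E'])
E
```

```text
{'clock': np.float64(0.0), 'qpos': array([ 1.043,  0.522, -0.036,  1.6  ,  0.021,  1.021, -0.113]), 'qd': array([-0.001, -0.001, -0.002, -0.   ,  0.001, -0.   , -0.001]), 'joint_efforts': array([-0.0000e+00, -9.2709e+01,  1.9800e+00, -3.6993e+01,  1.8000e-02,
        8.0000e-03, -0.0000e+00]), 'position': array([ 0.276, -0.56 ,  0.231]), 'tool_rot': array([-3.14 ,  0.   ,  0.458]), 'force': array([-1.098, -0.369,  0.087]), 'moment': array([-0.009, -0.021,  0.028]), 'grip_width': np.float64(0.086)}
scene [ 1.11643225 -0.46405259  1.18823348] [-2.58015675  0.01482066  0.85978655] 0.02225579153447367
bar_grip 0.7 [421.4 162.3] [0.716 0.433 0.025]
bar_grip 0.6 [258.9 162.6] [0.392 0.064 0.025]
bar_grip 0.59 [329.8 151.1] [0.503 0.257 0.025]
bar_grip 0.56 [385.7 124.2] [0.542 0.467 0.025]
bar_hole 0.82 [240.7 166.4] [0.357 0.02  0.01 ]
bar_hole 0.69 [310.8 152.5] [0.46  0.218 0.01 ]
bar_hole 0.65 [391.8 123.8] [0.546 0.494 0.01 ]
bar_hole 0.6 [416.7 160.3] [0.697 0.44  0.01 ]
jig 0.75 [221.6 249.7] [ 0.542 -0.196  0.   ]
pin_spot 0.59 [189.3 240.3] [ 0.469 -0.249  0.018]
stop_post 0.57 [2
[... 777 characters left out ...]
_hole 0.63 [332.1 248.7] [0.359 0.047 0.01 ]
jig 0.56 [295.3 198.6] [ 0.546 -0.204  0.   ]
pin_spot 0.61 [319.4 191.7] [ 0.468 -0.251  0.018]
stop_post 0.66 [277.4 184. ] [ 0.631 -0.253  0.018]
stop_post 0.18 [270.8 279.5] [0.494 0.242 0.018]
dish_mark 0.82 [285.8 340.9] [0.396 0.424 0.01 ]
dish_mark 0.37 [294.  200.3] [ 0.544 -0.177  0.01 ]
jar_mark 0.8 [300.8 163.5] [ 0.579 -0.4    0.04 ]
[[-1.31220115e-04 -9.59559179e-01 -2.81506954e-01  7.29477699e-02]
 [ 9.99999991e-01 -1.16682575e-04 -6.84042732e-05  8.36751076e-04]
 [ 3.27909920e-05 -2.81506961e-01  9.59559185e-01 -1.42652500e-01]
 [ 0.00000000e+00  0.00000000e+00  0.00000000e+00  1.00000000e+00]] [ 0.34202166 -0.52913586  0.37394406]
```

View pics/scene0.png

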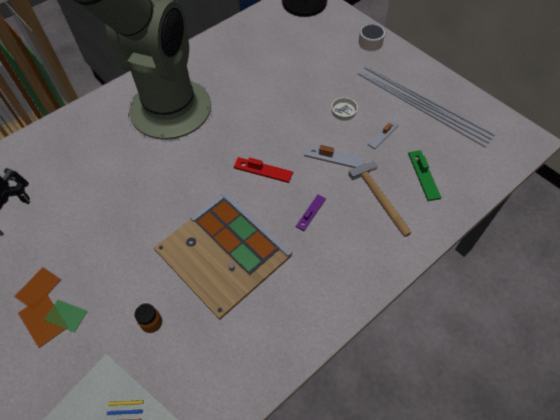

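View pics/side0.png

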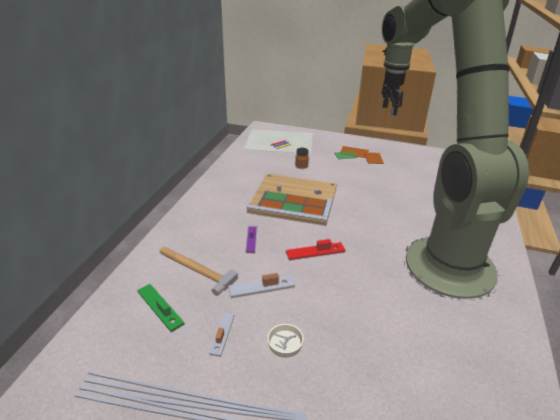

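The scene shows the two plain bars. The larger has its grip at about (327,151) and its free end close to the hammer head at (362,170). The jig is around (222,255). Next I'll move above the jig for a closer wrist view.

```bash
cat >> h.py <<'E'
def shift(P,yaw,s=None):
    "world target -> tool-axis shift cm and turn about tool z"
    s=s or telemetry.observe();M=rot(s['tool_rot']);d=M.T@(np.array(P)-s['position'])*100
    y0=np.arctan2(M[1,0],M[0,0]);t=-((yaw-y0+np.pi)%(2*np.pi)-np.pi)
    return np.round(d,2),round(t,3)
E
python3 - <<'E'
from h import *
f=cams.grab_frame('scene');f['E'],f['Rm']=np.array(f['eye']),rot(f['orientation'])
for u in [(155,247),(225,198),(290,255),(220,313)]:print(toz(f,u,.018))
print(shift([.53,-.22,.28],0.1), f['mtx'])
E
```

```text
[ 0.42357415 -0.33235127  0.018     ]
[ 0.42244881 -0.08962879  0.018     ]
[ 0.68602279 -0.0695753   0.018     ]
[ 0.69145316 -0.3113164   0.018     ]
(array([ 37.82, -19.34,  -4.87]), np.float64(0.358)) [[479.86526765   0.         276.95671299]
 [  0.         479.86526765 207.46238762]
 [  0.           0.           1.        ]]
```

>>> apply_moves:
  steps:
    - [3.6,-1.9,-0.5,0.04]
    - [7.2,-3.8,-1,0.08]
    - [10.8,-5.7,-1.5,0.12]
    - [14.4,-7.6,-2,0.16]
    - [18,-9.5,-2.5,0.2]
    - [21.6,-11.4,-3,0.24]
    - [25.2,-13.3,-3.5,0.28]
    - [28.8,-15.2,-4,0.32]
    - [32.4,-17.1,-4.5,0.36]
    - [36,-19,-5,0.36]

```text
clock: 1.83
position: [0.516, -0.2293, 0.2818]
tool_rot: [3.141, -0.0, 0.095]
force: [1.3, 0.6, 0.3]
grip_width: 0.0852
```

>>> apply_moves:
  steps:
    - [0,0,0,0]
    - [0,0,0,0]
    - [0,0,0,0]
    - [0,0,0,0]
    - [0,0,0,0]
    - [0,0,0,0]
    - [0,0,0,0]
    - [0,0,0,0]
    - [0,0,0,0]
    - [0,0,0,0]

```text
clock: 2.67
position: [0.5151, -0.2312, 0.2813]
tool_rot: [-3.142, 0.0, 0.098]
force: [0.2, 0.2, -0.6]
grip_width: 0.0853
```

Run:
```python
from h import *
f=grab('wrist','pics/w1.png');s=telemetry.observe();print(s['clock'],s['position'],s['tool_rot'])
for k,z in dict(pin_spot=.018,stop_post=.018,jig=0).items():
    for r in cams.pinpoint('wrist',k)[:2]: print(k,round(r['score'],2),np.round(r['uv'],1),np.round(toz(f,r['uv'],z),4))
```

```text
2.7167 [ 0.51515247 -0.23115411  0.28129827] [-3.14155641e+00 -2.24740933e-06  9.76704507e-02]
pin_spot 0.88 [290.1 193.8] [ 0.4818 -0.2472  0.018 ]
stop_post 0.79 [270.6  73.8] [ 0.6125 -0.2124  0.018 ]
jig 0.9 [252.4 128.6] [ 0.551  -0.1963  0.    ]
```

View pics/w1.png

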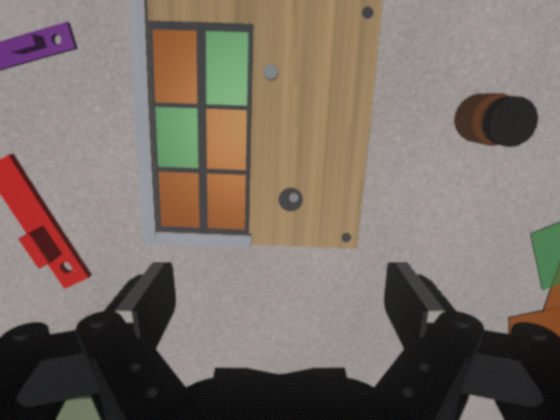

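The wrist view shows the pocket at (290,199) with the pin slightly right of its middle at (294,198). The post is at (270,72). Zooming in for subpixel positions.

Run:
```python
from h import *
im=cv2.imread('pics/w1.png')
a=cv2.resize(im[175:225,265:315],None,fx=8,fy=8,interpolation=cv2.INTER_CUBIC)
b=cv2.resize(im[48:98,245:295],None,fx=8,fy=8,interpolation=cv2.INTER_CUBIC)
cv2.imwrite('pics/w1z.png',np.hstack([a,b]))
g=cv2.cvtColor(im,cv2.COLOR_BGR2GRAY)
m=(g[175:225,265:315]<90).astype(np.uint8)
n,l,st,c=cv2.connectedComponentsWithStats(m);i=1+st[1:,4].argmax();print(st[i],c[i]+[265,175])
ct=max(cv2.findContours((l==i).astype(np.uint8),0,1)[0],key=cv2.contourArea);hull=cv2.convexHull(ct)
print(cv2.fitEllipse(hull), cv2.minEnclosingCircle(ct))
print(g[186:212,278:306])
```

```text
[ 14  13  23  23 327] [289.58715596 199.49541284]
((25.358510971069336, 24.02998161315918), (21.897418975830078, 22.933799743652344), 88.16099548339844) ((25.272727966308594, 24.0), 11.448871612548828)
[[135 139 140 140 140 140 141 141 138 135 131 131 130 131 133 131 131 130
  129 127 128 129 130 132 133 134 133 133]
 [137 138 139 140 142 138 138 134 127 121 117 115 111 113 115 117 121 123
  124 126 128 130 130 130 133 134 133 134]
 [134 138 140 140 140 134 125 118 107  99  94  91  87  86  91  92 101 107
  112 120 124 128 130 133 132 135 134 134]
 [138 138 140 139 132 118 106  94  85  80  77  73  73  74  73  78  80  86
   93 106 115 124 130 132 132 132 132 134]
 [137 138 138 129 117 100  84  77  75  72  71  69  67  69  70  71  74  75
   76  86 100 113 125 129 133 134 133 135]
 [136 136 131 116  97  82  77  72  70  70  70  68  69  70  73  75  75  74
   73  75  83  98 114 126 131 133 133 133]
 [136 130 118  98  82  72  70  70  71  71  69  71  75  79  84  88  86  83
   78  73  75  83 101 121 131 133 134 134]
 [134 122 105  84  75  73  71  70  71  71  71  74  82  94 103 107 106 100
   89
[... 1444 characters left out ...]
135 131 116  97  79  73  71  71  70  70  71  70  70  70  71  72  70  71
   71  72  73  83 102 122 132 135 135 136]
 [138 136 130 112  94  79  75  72  71  71  69  72  68  70  72  72  69  72
   72  76  84  98 117 129 134 135 135 137]
 [138 139 136 127 114 100  85  77  74  70  70  70  72  71  71  72  71  74
   76  87 100 114 126 133 133 134 135 135]
 [137 139 139 138 131 120 105  93  84  78  74  75  73  75  76  77  78  84
   94 105 118 124 131 133 134 135 135 136]
 [137 140 141 141 139 135 125 117 104  95  91  89  87  87  91  93  97 104
  112 123 125 131 133 132 134 135 135 135]
 [139 140 140 141 143 140 140 134 123 117 115 113 111 112 112 116 117 122
  124 128 132 131 132 134 133 132 135 138]]
```

View pics/w1z.png

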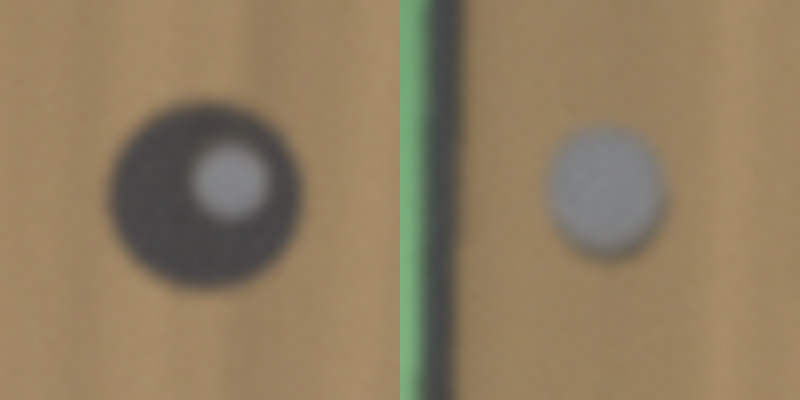

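Run:
```python
from h import *
f=grab('wrist');print(f['mtx'],f['k1'])
pin=toz(f,(293.4,197.3),.027);poc=toz(f,(290.2,199),.018)
top=toz(f,(270.2,70.9),.0415)
v=top-poc;print('pin',pin,'pocket',poc,'post',top,np.hypot(*v[:2]))
yaw=np.arctan2(v[1],v[0])-np.arctan2(28,140);print('yaw',yaw)
C=[(252,246),(357,247),(346,237),(368,13)]
for u in C:print(u,toz(f,u,.018))
c,s=np.cos(yaw),np.sin(yaw);print('pin off jig',np.array([[c,s],[-s,c]])@(pin-poc)[:2])
for w in [.4,.45]: print(shift([.48,.22,.22],w))
```

```text
[[358.69331532   0.         279.525469  ]
 [  0.         358.69331532 203.03103615]
 [  0.           0.           1.        ]] -0.06113189337577439
pin [ 0.48053397 -0.25082597  0.027     ] pocket [ 0.47566942 -0.24791068  0.018     ] post [ 0.61396005 -0.21226962  0.0415    ] 0.14280960062006937
yaw 0.05484115275609372
(252, 246) [ 0.41170401 -0.20771857  0.018     ]
(357, 247) [ 0.42278596 -0.33610881  0.018     ]
(346, 237) [ 0.4345495  -0.32058966  0.018     ]
(368, 13) [ 0.68359209 -0.30743079  0.018     ]
pin off jig [ 0.00469744 -0.00317755]
(array([  0.9 , -45.24,   6.13]), np.float64(-0.302))
(array([  0.9 , -45.24,   6.13]), np.float64(-0.352))
```

>>> apply_moves:
  steps:
    - [0.2,-4,0.3,-0.04]
    - [0.4,-8,0.7,-0.08]
    - [0.6,-12,1.2,-0.12]
    - [0.8,-16,1.8,-0.16]
    - [1,-20,2.5,-0.2]
    - [1.2,-24,3,-0.24]
    - [1.4,-28,3.5,-0.28]
    - [1.6,-32,4,-0.32]
    - [1.8,-36,4.5,-0.33]
    - [2,-40,5,-0.33]

```text
clock: 3.75
position: [0.4957, 0.1708, 0.2313]
tool_rot: [3.142, -0.0, 0.428]
force: [0.9, -0.8, 0.6]
grip_width: 0.0852
```

>>> apply_moves:
  steps:
    - [-1,-2,0.4,0]
    - [-2,-4,0.8,0]
    - [-3,-6,1,0]
    - [-3.3,-7.5,1,0]
    - [-3.3,-7.5,1,0]
    - [-3.3,-7.5,1,0]
    - [-3.3,-7.5,1,0]
    - [-3.3,-7.5,1,0]
    - [-3.3,-7.5,1,0]
    - [-3.3,-7.5,1,0]

```text
clock: 4.58
position: [0.4352, 0.223, 0.2213]
tool_rot: [3.142, 0.0, 0.427]
force: [0.6, 0.2, -0.2]
grip_width: 0.0855
```

Run:
```python
from h import *
f=grab('wrist','pics/w2.png');s=telemetry.observe();print(s['clock'],s['position'],s['tool_rot'])
for k,z in dict(bar_grip=.025,bar_hole=.0).items():
    for r in cams.pinpoint('wrist',k)[:3]: print(k,round(r['score'],2),np.round(r['uv'],1),np.round(toz(f,r['uv'],z),4))
```

```text
4.6333 [0.43516662 0.22312131 0.22128287] [3.14156230e+00 3.32223547e-05 4.26997058e-01]
bar_grip 0.91 [277.2 108.2] [0.4931 0.2508 0.025 ]
bar_grip 0.81 [526.2  74.7] [0.6184 0.0549 0.025 ]
bar_grip 0.59 [405.1 281.4] [0.3876 0.0537 0.025 ]
bar_hole 0.89 [536.9  71.6] [0.6345 0.0318 0.    ]
bar_hole 0.83 [283.5 148.6] [0.4588 0.2285 0.    ]
bar_hole 0.63 [397.3 301.5] [ 0.3528  0.034  -0.    ]
```

View pics/w2.png

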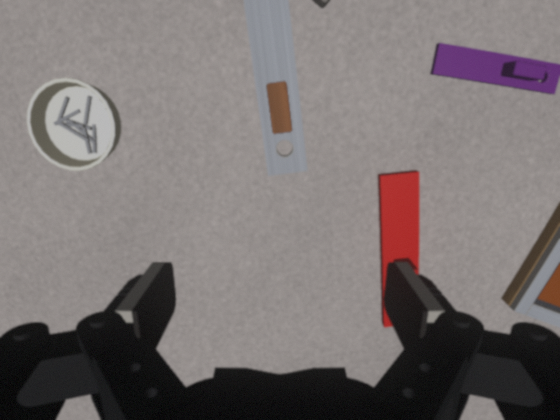

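The wrist view shows the grip rib at about (279,107), the hole at (284,148), and the bar edges. Next I'll fit the edges and colours.

```bash
python3 - <<'E'
from h import *
f=grab('wrist');im=f['color'].astype(int)
g=im[:,:,2]-im[:,:,0]  # bluish bar
L=[];Rr=[]
for v in list(range(8,75,3))+[138,160,166]:
    row=np.where(g[v,225:325]>6)[0]
    if len(row)>10: L.append((225+row.min()-.5,v));Rr.append((225+row.max()+.5,v))
for E in (L,Rr):
    P=np.array([toz(f,u,.01)[:2] for u in E]);vx,vy,x,y=cv2.fitLine(P.astype(np.float32),2,0,.001,.001).ravel()
    sg=np.sign(vx);d=np.array([vx,vy])*sg;n=np.array([-d[1],d[0]]);print('yaw',np.arctan2(d[1],d[0]),'pt',x,y,'c',n@[x,y],np.abs((P-[x,y])@n).max())
o=((im[:,:,0]-im[:,:,2])>35).astype(np.uint8)[60:150,240:320]
n,l,st,c=cv2.connectedComponentsWithStats(o);i=1+st[1:,4].argmax();print(st[i],c[i]+[240,60])
r=cv2.minAreaRect(cv2.findContours((l==i).astype(np.uint8),0,1)[0][0]);B=cv2.boxPoints(r)+[240,60];print(B)
for z in(.04,.01):print([np.round(toz(f,b,z)[:2],4) for b in B])
E
python3 - <<'E'
import cv2
im=cv2.imread('pics/w2.png')[70:180,240:320];cv2.imwrite('pics/w2z.png',cv2.resize(im,None,fx=5,fy=5,interpolation=cv2.INTER_CUBIC))
E
```

```text
yaw 0.5552949 pt 0.5267348 0.29215264 c -0.029436141 0.0005219030330639933
yaw 0.55106735 pt 0.5426987 0.25697845 c -0.065218404 0.0005609289855130618
[ 28  22  24  51 932] [279.43669528 107.00107296]
[[266.9538517   83.63076973]
 [285.78461838  81.27692604]
 [291.93846893 130.50769806]
 [273.10770035 132.86154175]]
[array([0.5085, 0.2678]), array([0.517 , 0.2538]), array([0.4811, 0.2313]), array([0.4723, 0.2457])]
[array([0.5091, 0.2692]), array([0.5184, 0.2539]), array([0.4792, 0.2293]), array([0.4696, 0.245 ])]
```

View pics/w2z.png

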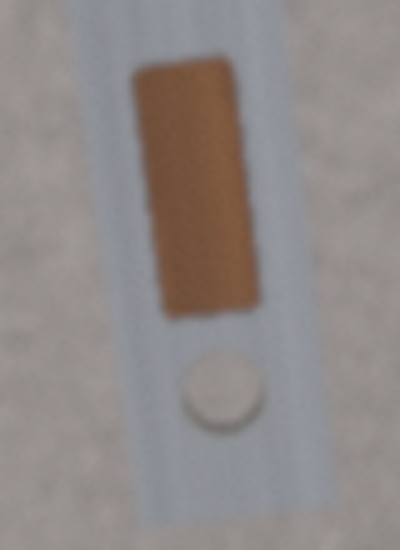

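Run:
```python
from h import *
print(shift([.4947,.2497,.10],.555),shift([.4947,.2497,.013],.555))
```

```text
(array([ 6.53,  0.08, 12.13]), np.float64(-0.128)) (array([ 6.53,  0.08, 20.83]), np.float64(-0.128))
```

>>> apply_moves:
  steps:
    - [2,0,2,-0.06]
    - [4,0,4,-0.128]
    - [6.53,0.08,7,-0.128]
    - [6.53,0.08,10,-0.128]
    - [6.53,0.08,13,-0.128]
    - [6.53,0.08,15,-0.128]
    - [6.53,0.08,16,-0.128]
    - [6.53,0.08,16,-0.128]
    - [6.53,0.08,16,-0.128]
    - [6.53,0.08,16,-0.128]
  claw: 0.4

```text
clock: 5.62
position: [0.4954, 0.2503, 0.0627]
tool_rot: [3.142, -0.002, 0.556]
force: [0.2, 0.3, 0.2]
grip_width: 0.0511
```

Run:
```python
from h import *
f=grab('wrist','pics/w3.png');s=telemetry.observe();print(s['position'],s['tool_rot'],s['grip_width'],shift([.4947,.2497,.013],.555))
```

```text
[0.49540912 0.25024938 0.06279137] [ 3.14146263e+00 -2.18308734e-03  5.55628204e-01] 0.051419450541895596 (array([-0.1 ,  0.01,  4.98]), np.float64(0.001))
```

View pics/w3.png

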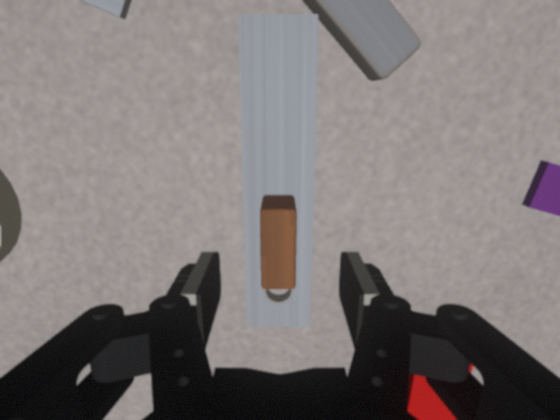

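Aligned: the rib is centred between the fingers. I'll descend and close.

>>> apply_moves:
  steps:
    - [-0.1,0,1.5,0]
    - [-0.1,0,3,0]
    - [-0.1,0,4,0]
    - [-0.1,0,4.6,0]
    - [-0.1,0,4.9,0]
    - [-0.1,0,4.9,0]
    - [-0.1,0,4.9,0]
    - [-0.1,0,4.9,0]
    - [-0.1,0,4.9,0]
    - [-0.1,0,4.9,0]

```text
clock: 6.5
position: [0.494, 0.2494, 0.0127]
tool_rot: [3.142, -0.001, 0.556]
force: [0.1, -0.4, -0.2]
grip_width: 0.051
```

>>> apply_moves:
  steps:
    - [0,0,0,0]
    - [0,0,0,0]
    - [0,0,0,0]
    - [0,0,0,0]
    - [0,0,0,0]
    - [0,0,0,0]
    - [0,0,0,0]
    - [0,0,0,0]
    - [0,0,0,0]
    - [0,0,0,0]
  claw: 1
  force: 70

```text
clock: 7.33
position: [0.4938, 0.2493, 0.0126]
tool_rot: [3.142, -0.0, 0.556]
force: [-1.8, -0.3, 5.7]
grip_width: 0.017
```

>>> apply_moves:
  steps:
    - [0,0,-0.3,0]
    - [0,0,-1,0]
    - [0,0,-2,0]
    - [0,0,-4,0]
    - [0,0,-6,0]
    - [0,0,-8,0]
    - [0,0,-10,0]
    - [0,0,-12,0]
    - [0,0,-12,0]
    - [0,0,-12,0]

```text
clock: 8.17
position: [0.4943, 0.2494, 0.1337]
tool_rot: [3.141, -0.002, 0.555]
force: [0.4, -0.2, -2.8]
grip_width: 0.0168
```

Run:
```python
from h import *
f=grab('wrist','pics/w4.png');s=telemetry.observe();print(s['position'],s['tool_rot'],s['grip_width'],s['force'],s['moment'])
z=s['position'][2]-.0126
for r in cams.pinpoint('wrist','bar_hole')[:2]: print(r['uv'],r['score'],rot(s['tool_rot']).T@(toz(f,r['uv'],z)-s['position']))
# expected hole: 40mm behind tool
M=rot(s['tool_rot']);p=s['position']
for c in [(.115,.02),(.115,-.02),(-.065,.02),(-.065,-.02)]: print(c,proj(f,p+M@[c[0],c[1],.0026]))
for zz in (.0026,.0126):print('hole',zz,proj(f,p+M@[-.04,0,zz]))
print(shift([.48,-.25,.15],-.27))
```

```text
[0.4937972  0.24911998 0.13260706] [ 3.14145934e+00 -4.90924412e-04  5.55479074e-01] 0.016623519369555962 [ 0.35689798  0.29641294 -2.64714727] [-0.06132954  0.00744028 -0.00087514]
(0.115, 0.02) [331.011439   -16.79187642]
(0.115, -0.02) [222.60614185 -16.7013843 ]
(-0.065, 0.02) [316.95546472 383.45229056]
(-0.065, -0.02) [238.27767868 383.43315323]
hole 0.0026 [277.51110051 342.6682526 ]
hole 0.0126 [277.61541581 330.04741645]
(array([-27.47,  41.68,  -1.78]), np.float64(0.826))
```

View pics/w4.png

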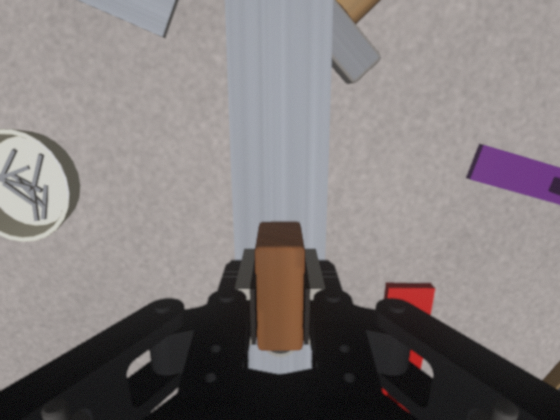

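Run:
```python
from h import *
f=grab('wrist');s=telemetry.observe();M=rot(s['tool_rot']);p=s['position'];print(p,s['tool_rot'])
for x,z in [(.022,-.0274),(.022,.0026),(-.022,-.0274)]:
    for y in(-.009,.009): print(x,z,y,np.round(proj(f,p+M@[x,y,z]),1))
for y in (-.02,.02): print(proj(f,p+M@[.1,y,.0026]),proj(f,p+M@[.03,y,.0026]))
im=f['color'].astype(int)
o=(im[:,:,0]-im[:,:,2])
print('col280',[(v,o[v,280]) for v in range(214,244,2)],[(v,o[v,280],im[v,280].sum()) for v in range(336,376,2)])
g=im[:,:,2]-im[:,:,0]
for v in (30,100,200): r=np.where(g[v,200:360]>6)[0]+200;print(v,r.min(),r.max())
```

```text
[0.4933867  0.24898602 0.13165664] [-3.14157548e+00  1.16992714e-03  5.55723971e-01]
0.022 -0.0274 -0.009 [250.9 249.8]
0.022 -0.0274 0.009 [302.3 249.8]
0.022 0.0026 -0.009 [256.2 221.5]
0.022 0.0026 0.009 [298.1 221.5]
-0.022 -0.0274 -0.009 [253.7 354. ]
-0.022 -0.0274 0.009 [300.1 354. ]
[223.39731597  24.46439986] [229.90570544 203.60668447]
[330.12289223  24.38607896] [324.31843589 203.5895693 ]
col280 [(214, np.int64(-10)), (216, np.int64(-11)), (218, np.int64(-11)), (220, np.int64(-5)), (222, np.int64(14)), (224, np.int64(27)), (226, np.int64(29)), (228, np.int64(29)), (230, np.int64(29)), (232, np.int64(30)), (234, np.int64(30)), (236, np.int64(31)), (238, np.int64(29)), (240, np.int64(28)), (242, np.int64(30))] [(336, np.int64(70), np.int64(267)), (338, np.int64(69), np.int64(268)), (340, np.int64(69), np.int64(269)), (342, np.int64(68), np.int64(270)), (344, np.int64(69), np.int64(268)), (346, np.int64(69), np.int64(269)), (348, np.int64(69), np.int64(260)), (350, np.int64(41), np.int64(238)), (352, np.int64(8), np.int64(246)), (354, np.int64(6), np.int64(415)), (356, np.int64(2), np.int64(460)), (358, np.int64(-8), np.int64(472)), (360, np.int64(-11), np.int64(476)), (362, np.int64(-11), np.int64(477)), (364, np.int64(-10), np.int64(476)), (366, np.int64(-10), np.int64(476)), (368, np.int64(-11), np.int64(474)), (370, np.int64(-11), np.int64(474)), (372, np.int64(-11), np.int64(450)), (374, np.int64(-6), np.int64(229))]
30 227 356
100 229 329
200 233 326
```

Run:
```python
from h import *
print(shift([.5183,-.2607,.12],-.27))
```

```text
(array([-24.77,  44.61,   1.19]), np.float64(0.826))
```

>>> apply_moves:
  steps:
    - [-1,1.8,0,0.04]
    - [-2.8,5,0,0.12]
    - [-4.6,8.2,0,0.2]
    - [-6.4,11.4,0,0.28]
    - [-8.2,14.7,0,0.36]
    - [-10,18,0,0.44]
    - [-11.8,21.2,0,0.52]
    - [-13.6,24.5,0,0.6]
    - [-15.4,27.7,0,0.68]
    - [-17.2,31,0,0.75]

```text
clock: 9.15
position: [0.5105, -0.1064, 0.1315]
tool_rot: [3.141, 0.001, -0.198]
force: [0.8, 0.3, -1.9]
grip_width: 0.017
```

Run:
```python
from h import *
print(shift([.5183,-.2607,.09],-.27))
```

```text
(array([ 3.81, 14.97,  4.15]), np.float64(0.072))
```

>>> apply_moves:
  steps:
    - [0.8,3,0.5,0.03]
    - [1.6,6,1,0.07]
    - [2.4,9,1.5,0.07]
    - [3,12,2.5,0.07]
    - [3.6,14,3.5,0.07]
    - [3.8,15,4,0.07]
    - [3.8,15,4,0.07]
    - [3.8,15,4,0.07]
    - [3.8,15,4,0.07]
    - [3.8,15,4,0.07]

```text
clock: 9.98
position: [0.52, -0.2578, 0.0926]
tool_rot: [-3.141, -0.0, -0.262]
force: [0.2, -0.3, -1.5]
grip_width: 0.0169
```

Run:
```python
from h import *
f=grab('wrist','pics/w5.png');s=telemetry.observe();print(s['position'],s['tool_rot'],s['force'],s['moment'],shift([.5183,-.2607,.048],-.27))
M=rot(s['tool_rot']);p=s['position']
for P in ([.4797,-.25,.027],[.4805,-.2508,.027],[.614,-.2123,.0415],[.4757,-.2479,.018]):print(proj(f,P))
```

```text
[ 0.51998613 -0.25805421  0.09267438] [-3.14126678e+00 -3.48337989e-04 -2.62569937e-01] [ 0.55089996 -0.5735155  -2.54999748] [-0.00170858  0.02409527  0.01719545] (array([-0.1 ,  0.3 ,  4.47]), np.float64(0.007))
[284.59425986 281.45872482]
[285.47301397 280.10706049]
[149.18401121  87.72385155]
[282.92061601 280.77539567]
```

View pics/w5.png

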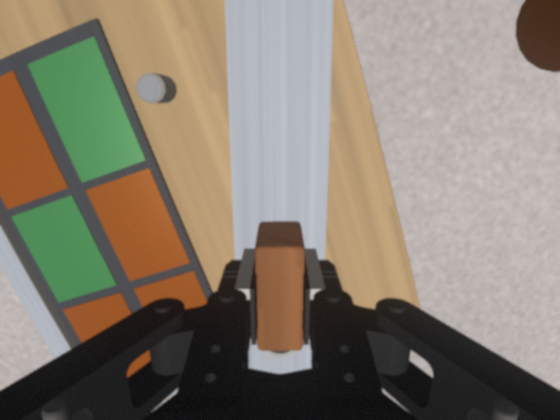

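Run:
```python
from h import *
s=telemetry.observe();print(s['position'],s['force'],shift([.5187,-.2615,.0435],-.27))
```

```text
[ 0.51998613 -0.25805421  0.09267438] [ 0.55089996 -0.5735155  -2.54999748] (array([-0.04,  0.37,  4.92]), np.float64(0.007))
```

>>> apply_moves:
  steps:
    - [0,0.1,1,0.007]
    - [0,0.2,2,0.007]
    - [0,0.37,3,0.007]
    - [0,0.37,4,0.007]
    - [0,0.37,4.5,0.007]
    - [0,0.37,4.9,0.007]
    - [0,0.37,4.9,0.007]
    - [0,0.37,4.9,0.007]
    - [0,0.37,4.9,0.007]
    - [0,0.37,4.9,0.007]

```text
clock: 10.87
position: [0.5189, -0.263, 0.0437]
tool_rot: [3.142, -0.001, -0.271]
force: [-0.0, 0.1, -3.1]
grip_width: 0.0166
```

Run:
```python
from h import *
s=telemetry.observe();print(s['position'],s['tool_rot'],s['force'],s['moment'],shift([.5187,-.2615,.0396],-.27))
```

```text
[ 0.51887369 -0.26296765  0.04372618] [ 3.14153427e+00 -7.36038389e-04 -2.71297721e-01] [-0.02008548  0.07831402 -3.08516468] [0.00911248 0.00979744 0.01423261] (array([-0.06, -0.14,  0.41]), np.float64(-0.001))
```

>>> apply_moves:
  steps:
    - [-0.03,-0.07,0,0]
    - [-0.03,-0.14,0,0]
    - [-0.03,-0.14,0,0]
    - [-0.03,-0.14,0.05,0]
    - [-0.03,-0.14,0.1,0]
    - [-0.03,-0.14,0.15,0]
    - [-0.03,-0.14,0.2,0]
    - [-0.03,-0.14,0.25,0]
    - [-0.03,-0.14,0.25,0]
    - [-0.03,-0.14,0.25,0]

```text
clock: 11.7
position: [0.5186, -0.2614, 0.0408]
tool_rot: [-3.142, 0.0, -0.271]
force: [0.0, -0.6, -1.9]
grip_width: 0.017
```

>>> apply_moves:
  steps:
    - [0,0,0.03,0]
    - [0,0,0.06,0]
    - [0,0,0.09,0]
    - [0,0,0.12,0]
    - [0,0,0.15,0]
    - [0,0,0.18,0]
    - [0,0,0.21,0]
    - [0,0,0.21,0]
    - [0,0,0.21,0]
    - [0,0,0.21,0]

```text
clock: 12.53
position: [0.5187, -0.2614, 0.0387]
tool_rot: [-3.142, -0.0, -0.271]
force: [-0.3, -0.8, -1.6]
grip_width: 0.0169
```

>>> apply_moves:
  steps:
    - [0,0,0.02,0]
    - [0,0,0.04,0]
    - [0,0,0.06,0]
    - [0,0,0.08,0]
    - [0,0,0.1,0]
    - [0,0,0.12,0]
    - [0,0,0.14,0]
    - [0,0,0.15,0]
    - [0,0,0.15,0]
    - [0,0,0.15,0]

```text
clock: 13.37
position: [0.5187, -0.2614, 0.0372]
tool_rot: [-3.142, -0.0, -0.271]
force: [0.4, 0.6, -2.6]
grip_width: 0.0166
```

>>> apply_moves:
  steps:
    - [0,0,0.03,0]
    - [0,0,0.06,0]
    - [0,0,0.09,0]
    - [0,0,0.12,0]
    - [0,0,0.15,0]
    - [0,0,0.18,0]
    - [0,0,0.2,0]
    - [0,0,0.2,0]
    - [0,0,0.2,0]
    - [0,0,0.2,0]

```text
clock: 14.2
position: [0.5187, -0.2614, 0.0352]
tool_rot: [-3.142, -0.0, -0.271]
force: [-0.8, -0.1, -2.0]
grip_width: 0.017
```

>>> apply_moves:
  steps:
    - [0,0,0.04,0]
    - [0,0,0.08,0]
    - [0,0,0.12,0]
    - [0,0,0.16,0]
    - [0,0,0.2,0]
    - [0,0,0.24,0]
    - [0,0,0.28,0]
    - [0,0,0.3,0]
    - [0,0,0.3,0]
    - [0,0,0.3,0]

```text
clock: 15.03
position: [0.5187, -0.2614, 0.0322]
tool_rot: [-3.142, 0.0, -0.271]
force: [-0.3, -1.2, -2.2]
grip_width: 0.0168
```

>>> apply_moves:
  steps:
    - [0,0,0.02,0]
    - [0,0,0.04,0]
    - [0,0,0.06,0]
    - [0,0,0.08,0]
    - [0,0,0.1,0]
    - [0,0,0.12,0]
    - [0,0,0.13,0]
    - [0,0,0.13,0]
    - [0,0,0.13,0]
    - [0,0,0.13,0]

```text
clock: 15.87
position: [0.5187, -0.2614, 0.0309]
tool_rot: [-3.142, 0.0, -0.271]
force: [0.3, -0.4, -2.0]
grip_width: 0.0168
```

Now I'll ease down to touch the board.

>>> apply_moves:
  steps:
    - [0,0,0.01,0]
    - [0,0,0.02,0]
    - [0,0,0.03,0]
    - [0,0,0.04,0]
    - [0,0,0.05,0]
    - [0,0,0.05,0]
    - [0,0,0.05,0]
    - [0,0,0.05,0]
    - [0,0,0.05,0]
    - [0,0,0.05,0]

```text
clock: 16.7
position: [0.5187, -0.2614, 0.0306]
tool_rot: [3.142, -0.0, -0.271]
force: [-2.3, 2.1, 5.7]
grip_width: 0.0168
```

>>> apply_moves:
  steps:
    - [-0.0,-0.1,-0.01,-0.025]
    - [-0.01,-0.2,-0.01,-0.05]
    - [-0.01,-0.3,-0.01,-0.075]
    - [-0.02,-0.4,-0.01,-0.1]
    - [-0.03,-0.5,-0.01,-0.125]
    - [-0.045,-0.6,-0.01,-0.15]
    - [-0.06,-0.7,-0.01,-0.175]
    - [-0.08,-0.795,-0.01,-0.2]
    - [-0.08,-0.795,-0.01,-0.2]
    - [-0.08,-0.795,-0.01,-0.2]

```text
clock: 17.53
position: [0.5202, -0.2534, 0.0306]
tool_rot: [-3.141, -0.0, -0.071]
force: [0.3, -0.8, 5.9]
grip_width: 0.017
```

Run:
```python
from h import *
s=telemetry.observe();print(s['position'],s['tool_rot'],s['force'],s['moment'])
f=grab('wrist','pics/w6.png');M=rot(s['tool_rot']);p=s['position']
# bar left edge line & post
for P in ([.12,-.02,.0026],[.08,-.02,.0026]):print(proj(f,p+M@P))
print(proj(f,[.614,-.2123,.0415]), M.T@(np.array([.614,-.2123,.0415])-p))
```

```text
[ 0.5201678  -0.25341228  0.03060151] [-3.14145970e+00 -2.15833065e-04 -7.05467708e-02] [ 0.29282928 -0.847229    5.8500291 ] [-0.28674904  0.05499584  0.26082697]
[224.49790284 -33.67646112]
[227.91157467  80.26323566]
[142.09101332  47.24119985] [ 0.09070322 -0.04762554 -0.01087258]
```

View pics/w6.png

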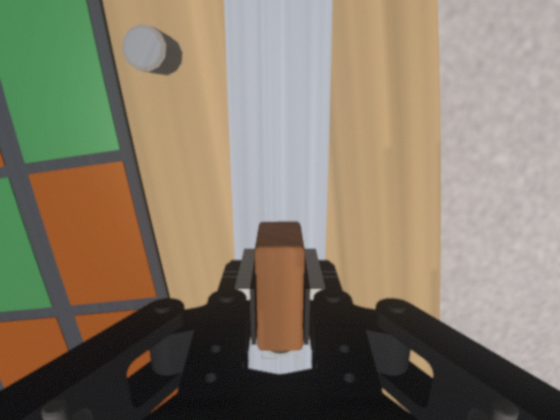

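>>> apply_moves:
  steps:
    - [0,-0.1,0,-0.025]
    - [-0.01,-0.2,0,-0.05]
    - [-0.01,-0.3,0,-0.075]
    - [-0.02,-0.4,0,-0.1]
    - [-0.03,-0.48,0,-0.12]
    - [-0.03,-0.52,0,-0.13]
    - [-0.03,-0.52,0,-0.13]
    - [-0.03,-0.52,0,-0.13]
    - [-0.03,-0.52,0,-0.13]
    - [-0.03,-0.52,0,-0.13]

```text
clock: 18.42
position: [0.5202, -0.2483, 0.0306]
tool_rot: [3.142, -0.0, 0.06]
force: [-0.0, -1.9, 5.7]
grip_width: 0.0168
```

Run:
```python
from h import *
s=telemetry.observe();M=rot(s['tool_rot']);p=s['position'];print(p,s['tool_rot'],s['force'],s['moment'],M.T@(np.array([.614,-.2123,.0415])-p))
```

```text
[ 0.52024312 -0.24828867  0.0306023 ] [ 3.14155158e+00 -2.31209647e-04  5.97334151e-02] [-0.0338048  -1.89042378  5.69090814] [-0.36284373  0.04885151  0.02441968] [ 0.09574063 -0.03032695 -0.01087681]
```

>>> apply_moves:
  steps:
    - [0,-0.02,0,-0.005]
    - [0,-0.02,0,-0.005]
    - [0,-0.04,0,-0.01]
    - [0,-0.04,0,-0.01]
    - [0,-0.06,0,-0.015]
    - [0,-0.06,0,-0.015]
    - [0,-0.06,0,-0.015]
    - [0,-0.06,0,-0.015]
    - [0,-0.06,0,-0.015]
    - [0,-0.06,0,-0.015]

```text
clock: 19.25
position: [0.5202, -0.2478, 0.0306]
tool_rot: [3.141, -0.0, 0.075]
force: [-0.4, -2.0, 5.0]
grip_width: 0.0171
```

Run:
```python
from h import *
s=telemetry.observe();M=rot(s['tool_rot']);p=s['position'];print(p,s['tool_rot'],s['force'],s['moment'],M.T@(np.array([.614,-.2123,.0415])-p))
```

```text
[ 0.52023141 -0.24777608  0.03060918] [ 3.14144751e+00 -3.04634560e-04  7.45506989e-02] [-0.44654089 -2.01113027  5.04190667] [-0.51894105 -0.00994725 -0.01114833] [ 0.09615377 -0.02839193 -0.01086565]
```

No stop contact yet, so I'll keep creeping.

>>> apply_moves:
  steps:
    - [0,-0.02,0,-0.004]
    - [0,-0.02,0,-0.004]
    - [0,-0.03,0,-0.008]
    - [0,-0.03,0,-0.008]
    - [0,-0.04,0,-0.01]
    - [0,-0.04,0,-0.01]
    - [0,-0.04,0,-0.01]
    - [0,-0.04,0,-0.01]
    - [0,-0.04,0,-0.01]
    - [0,-0.04,0,-0.01]

```text
clock: 20.08
position: [0.5202, -0.2476, 0.0306]
tool_rot: [3.141, -0.0, 0.084]
force: [1.3, -4.7, 4.0]
grip_width: 0.0169
```

Run:
```python
from h import *
s=telemetry.observe();M=rot(s['tool_rot']);p=s['position'];print(p,s['tool_rot'],s['force'],s['moment'],M.T@(np.array([.614,-.2123,.0415])-p))
```

```text
[ 0.5201966  -0.24758391  0.03059171] [ 3.14132184e+00 -3.63984031e-04  8.36021019e-02] [ 1.31786554 -4.65621417  4.02047717] [-0.88197437 -0.1973548  -0.45162998] [ 0.09642612 -0.0273247  -0.01088059]
```

>>> apply_moves:
  steps:
    - [0,-0.01,0,-0.003]
    - [0,-0.01,0,-0.003]
    - [0,-0.02,0,-0.005]
    - [0,-0.02,0,-0.005]
    - [0,-0.02,0,-0.005]
    - [0,-0.02,0,-0.005]
    - [0,-0.02,0,-0.005]
    - [0,-0.02,0,-0.005]
    - [0,-0.02,0,-0.005]
    - [0,-0.02,0,-0.005]

```text
clock: 20.92
position: [0.5202, -0.2476, 0.0306]
tool_rot: [3.141, -0.0, 0.088]
force: [1.4, -4.7, 4.4]
grip_width: 0.0168
```

Run:
```python
from h import *
s=telemetry.observe();print(s['position'],s['tool_rot'],s['force'],s['moment'])
grab('wrist','pics/w7.png')
```

```text
[ 0.52021015 -0.2476067   0.03059462] [ 3.14112900e+00 -4.80749377e-04  8.81460249e-02] [ 1.42114881 -4.70407326  4.39755471] [-1.14970188 -0.27620967 -0.76495124]
```

View pics/w7.png

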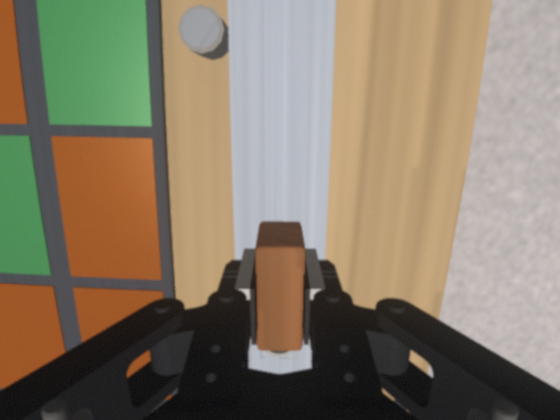

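>>> apply_moves:
  steps:
    - [0,0,0,0]
    - [0,0,0,0]
    - [0,0,0,0]
    - [0,0,0,0]
    - [0,0,0,0]
    - [0,0,0,0]
    - [0,0,0,0]
    - [0,0,0,0]
    - [0,0,0,0]
    - [0,0,0,0]
  claw: 0.5

```text
clock: 21.8
position: [0.52, -0.2471, 0.0305]
tool_rot: [-3.142, 0.0, 0.089]
force: [0.3, -0.8, 0.5]
grip_width: 0.0425
```

>>> apply_moves:
  steps:
    - [0,0,-0.5,0]
    - [0,0,-1.5,0]
    - [0,0,-3,0]
    - [0,0,-5,0]
    - [0,0,-7,0]
    - [0,0,-10,0]
    - [0,0,-13,0]
    - [-2,0,-16,0]
    - [-4,0,-18,0]
    - [-4,0,-18,0]

```text
clock: 22.63
position: [0.4787, -0.2522, 0.2155]
tool_rot: [3.138, -0.004, 0.087]
force: [0.6, -1.4, 0.4]
grip_width: 0.0426
```

>>> apply_moves:
  steps:
    - [0,0,0,0]
    - [0,0,0,0]
    - [0,0,0,0]
    - [0,0,0,0]
    - [0,0,0,0]
    - [0,0,0,0]
    - [0,0,0,0]
    - [0,0,0,0]
    - [0,0,0,0]
    - [0,0,0,0]

```text
clock: 23.47
position: [0.4802, -0.2507, 0.2105]
tool_rot: [-3.142, 0.0, 0.089]
force: [0.6, -0.2, -0.4]
grip_width: 0.0426
```

Run:
```python
from h import *
s=telemetry.observe();print(s['position'],s['grip_width'],s['force'])
f=grab('wrist','pics/w8.png')
for k,z in dict(bar_grip=.043,bar_hole=.023,stop_post=.018).items():
    for r in cams.pinpoint('wrist',k)[:1]: print(k,round(r['score'],2),np.round(r['uv'],1),np.round(toz(f,r['uv'],z),4))
```

```text
[ 0.48020683 -0.25066927  0.21047997] 0.04261648429015548 [ 0.64781829 -0.22840956 -0.44576265]
bar_grip 0.73 [277.9 138.3] [ 0.52  -0.246  0.043]
bar_hole 0.65 [277.6 178.5] [ 0.4804 -0.2491  0.023 ]
stop_post 0.91 [249.   21.9] [ 0.6146 -0.2126  0.018 ]
```

View pics/w8.png

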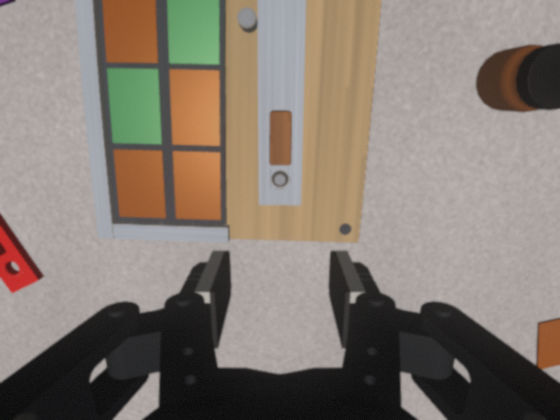

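Run:
```python
from h import *
print(workorder.job_done(), telemetry.observe()['clock'])
```

```text
the job is handed in; nothing more can be done
the job is handed in; nothing more can be done
```

The jig is closed and the job is handed in; the system gave no verdict. I took the larger plain bar by its grip, lowered its hole over the pin and set it flat on the board. It was swung about 20° away from the stop post at that point. I then swung it about the pin until it met the stop post, let go and backed the arm away. The last clock reading before hand-in was about 23.5 s.

- **Fit on the pin:** I felt no resistance at the pin on the way down. The bar met the board at the expected height, with a net force of about 8 N. The final picture shows the pin inside the hole.
- **Contact with the stop post:** side force and twist on the wrist rose as the bar reached the post. Before release the side force was about 5 N and the twist about 0.8 N m. The last picture shows the bar's edge against the post.
- **A small disagreement:** the camera put the post about 25–26 mm from the bar's centre line, and contact should give 28 mm. I put this down to the camera calibration being good only to about 2 mm. I did not fit the bar's edge again to settle it.
- **Other objects:** the wrist forces I read stayed well below the limits. I did not touch the hammer, dish or jar, but took no final picture to check the hammer and dish.

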